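# Move the label printer's battery pack to its charger

## Task

Take the battery pack out of the label printer: pinch its two sprung side tabs together so that both catches let go, and draw it straight up without tugging it against the catches. Then put it in the empty bay of the charger and press it, firmly but not hard, fully home until both tabs snap out and hold it, let go, and leave the gift boxes where they stand.

Things in the scene. Friction and masses are not known exactly. Their poses are not given: they have to be found in the camera images.
- pack_center (a point): Centre of the loose battery pack, a dark upright block 50 (x) x 40 (y) x 85 (z) mm, 0.25 to 0.4 kg, foot chamfered 3 mm, the same when turned half round about z. The point lies half-way up, 42.5 mm from underside and top; z is up, y the line through the two side tabs. Both tabs must be pinched in at once to free it; an off-centre pinch leaves one caught.
- pack: The battery pack itself with its tabs: origin at the centre of its underside, axes as for pack_center. On each y side a leg under the thumb plate runs down the pack to an outward barb, chamfered beneath, its flat top 9.5 mm below pack_center. At rest the barb reaches 24 mm from the middle, fully pinched 19.5 mm.
- tab_left_plate (a point): Middle of the outer face of the +y grey ribbed thumb plate: 24 wide (x) x 32 high x 5 mm thick, centred 28.5 mm above pack_center. At rest the two outer faces are 59 mm apart (29.5 mm either side of the middle), fully pinched 50 mm.
- tab_right_plate (a point): Middle of the outer face of the -y thumb plate, the same.
- tab_left (a joint): Travel inward of the +y tab along y: 0 out at rest, 0.0045 m at its stop, free of its catch above 0.003. Its spring pushes outward with 2 N at rest, 6 N at the stop.
- tab_right (a joint): Travel inward of the -y tab: the same values.
- printer: Fixed white bench label printer, flat top 75 mm high round the bay; origin on the table under the bay's centre; its case runs 58 mm to -x (front), 105 mm to +x, 68 mm to either side in y. Its hood, beyond 62 mm to +x, is 113 mm high. The pack starts latched in its bay; do not pull it with over 20 N while a catch holds.
- printer_bay (a point): Centre of the mouth of the printer's bay, level with the flat top, 75 mm above the table; z up, y the pinch line. Bay 52 (x) x 42 (y) mm; the barbs catch under 12 mm thick ledges on its y sides. The latched pack's centre lies 2.5 mm below this point, so its thumb plates stand 10 to 42 mm above the flat top. A sprung floor pushes the latched pack up with about 6 N, fading to 0 at 6 mm higher.
- charger: Fixed black charger, 110 (x) x 124 (y) x 62 mm high, flat top, with one empty bay; origin on the table under the bay's centre. Its contacts stand about 25 N of pressing, no more.
- charger_bay (a point): Centre of the charger bay's mouth, level with its flat top, 62 mm above the table; z up, y the pinch line. 52 x 42 mm, 1 mm play all round. Inside, a locked sleeve bears the ledges and sprung floor at an unknown height: fully latched, pack_center is 4.5 mm below to 3.5 mm above this point. The floor is met 6 mm above that (0 N, rising to 6 N), the hard stop 2.5 mm below it: feel for it.
- gift0: Gold cardboard gift box, 72 x 40 x 38 mm, 0.14 kg, standing loose on the table near the work; origin under its centre. A bystander: do not disturb.
- gift1: Gold cardboard gift box, 72 x 40 x 38 mm, 0.14 kg, standing loose on the table near the work; origin under its centre. A bystander: do not disturb.
- gift2: Gold cardboard gift box, 72 x 40 x 38 mm, 0.14 kg, standing loose on the table near the work; origin under its centre. A bystander: do not disturb.
Things that resemble listed ones, but are neither listed nor needed, are in the scene too. Leave any purple look-alike of the pack alone.

How it is judged:
On the way, in this order (a step that is already met when the one before it is completed fails the run):
1. both tabs are pinched in past their catches while the pack is still down in the printer's bay (value of joint each of tab_left, tab_right above 0.003 m and z of pack_center in the frame of printer_bay below 0.006 m and horizontal distance between pack_center and printer_bay below 0.005 m), for 0.1 s.
2. the pack is drawn right out of the printer (z of pack_center in the frame of printer_bay above 0.046 m and contact force between pack and printer below 0.1 N), for 0.1 s.
At the end, for the whole second after the job is handed in: The pack stands latched in the charger's bay: its centre less than 5.5 mm above the bay's mouth (latched it is 4.5 mm below to 3.5 mm above) and within 4 mm of it sideways, upright within 0.06 rad, both tabs snapped out (less than 1.5 mm in), at rest and released (z of pack_center in the frame of charger_bay below 0.0055 m and horizontal distance between pack_center and charger_bay below 0.004 m and angle between pack_center's own z axis and vertical below 0.06 rad and value of joint each of tab_left, tab_right below 0.0015 m and linear speed of pack below 0.01 m/s and contact force between the fingers and pack below 0.1 N); the robot touches nothing.
It fails at once if the pack is tugged or shoved with more than 35 N against the printer (contact force between pack and printer above 35 N).
It fails at once if the pack is pressed with more than 30 N against the charger (contact force between pack and charger above 30 N).
It fails at once if a gift box is moved by more than 20 mm (distance of any of gift0, gift1, gift2 from where it was at the start of the episode above 0.02 m).
It also fails if it takes over 48 s, if anything falls off the work surface, if the arm or the gripper's body presses on something with over 40 N, if the wrist force passes 120 N, or if a joint passes its speed limit or range.

## Robot

A 6-joint arm with a two-finger parallel gripper is mounted at the origin on the work surface. World frame = base frame: x ahead of the robot, y to its left, z up, the work surface at z = 0. Lengths are in m, angles in rad, forces in N, time in s.
With the tool pointing down it reaches from about 0.325 to 0.85 m from the base axis. Payload 15.5 kg.
Tool frame: the origin (TCP) lies on the mounting face of the last link; the fingertips stand 191 mm ahead of it and the grasp point (between the pads) lies 172 mm ahead of it; z points along the fingers, y is the direction in which the jaws open and shut (so a half turn about z gives the same grasp; the last joint's range is limited). The gripper opens to 91 mm and grips with 3 to 60 N. Pads are 32 mm wide; open, the fingers measure 118 mm over their backs; the gripper's body (76 mm by 178 mm) begins 60 mm behind the grasp point.
Start: joints at [-1.23, 0.494, 1.345, -0, 1.302, -0.096], TCP at [0.264, -0.567, 0.405] pointing down, gripper open.
Joint ranges: [-2.91, 2.91], [-0.82, 2.16], [0.22, 2.67], [-1.22, 4.37], [0.12, 2.79], [-3.08, 3.08]. Speed limits (rad/s): [1.89, 1.89, 2.57, 3.01, 3.01, 3.01].

## Interface

Orientations are given as a rotation vector (axis times angle).
In Python, from cell import * gives the robot as it stands. The module is installed in compiled form; this text tells all that it offers.
- The arm moves only by the tool send_rows, never from a script. Its argument "rows" is one flat list of numbers, 6 for each row, row after row: the shift along the tool's x, y, z in m, then the turn, a rotation vector about the tool's x, y, z in degrees. A call has 1 to 10 rows; each row shifts and turns the pose as measured when the row begins, along the tool's axes as they then stand; what a row does not reach is not made up. A row lasts 1/10 s, in which the tool goes at most 50 mm and 8.59 degrees, less where a joint would pass 70% of its speed; a pose out of reach is approached as far as the arm can. A call is refused whole if a number of a shift passes 0.05 or a number of a turn 8.59, either way. A call with a gripper value outside its range is refused whole. "gripper" is the finger opening in m, from 0 to 0.0912, set as the call begins (left out, the last holds). The fingers move at their own pace and stop on an object; "squeeze" is the grip in N (left out, the last holds). Time passes only in rows, so rows that do not move let the fingers close. It gives the time, the measured TCP pose, the force and the opening at its end, in the units of the state.
- read_state(): the state, without advancing time (a new reading comes with each control period).
- get_image(name): name is "scene" or "top"; returns (picture, depth): 400x640x3 uint8, blue, green, red; 400x640 float32, m along the optical axis (not along the pixel's ray), 0 where there is no reading.
- get_calibration(name): a dict with "mtx" (3x3 intrinsics, pixels), "T" (4x4, takes a point from camera to world coordinates). Camera axes: x right, y down, z forward; pixel columns grow to the right and rows downward; lengths in m; the calibration is good to about 2 mm. A picture is of the moment at which its call begins. get_calibration takes no time and is no camera call.
- hand_in(): hands the job in, once; it reports no verdict.
The state is a dict: "clock": time; "joints": joint angles; "dq": joint speeds; "joint_efforts": joint torques, N m; "tool_pos": TCP position; "tool_rot": TCP orientation; "wrist_force": force on the tool from outside, world axes, zero at the start; "ft_torque": the same for the moment, N m; "width": opening from 0.0 (shut) to 1.0 (fully open).
Only numpy, scipy, OpenCV 4.12 (cv2) and the standard library are available. Lean on these libraries where they do the work, as an engineer would, in place of code of your own. Each camera call takes 0.05 s, during which the arm holds its last target.

## Working session

There is one attempt and no reset: what is moved stays moved. The work goes in short steps, Python scripts to look and compute and a tool call to move; the robot and the scene stay as the last step left them, time stands still between calls to the robot, and variables do not carry over. Pictures are saved under pics/ and viewed, and the job is handed in when it is done.

Besides the shell and the picture viewer there is one more tool, called after "Emit:" as a command line: name --argument value ..., lists and objects as JSON in quotes. send_rows: Moves the arm, as the interface text tells. Its arguments: {"type":"object","properties":{"rows":{"type":"array"},"gripper":{"type":"number"},"squeeze":{"type":"number"}},"required":["rows"]}

```bash
mkdir -p pics; cat > h.py <<'E'
import numpy as np,cv2
from cell import *
from scipy.spatial.transform import Rotation as R
E
python3 - <<'E'
from h import *
s=read_state();print(s)
for n in("scene","top"):
    im,d=get_image(n);c=get_calibration(n)
    cv2.imwrite(f"pics/{n}0.png",im);np.savez(f"{n}0.npz",im=im,d=d,**c);print(n,c)
E
```

```text
{'clock': 0.0, 'joints': array([-1.23050804e+00,  4.94207939e-01,  1.34615540e+00,  9.13177067e-06,
        1.30248714e+00, -9.54757597e-02]), 'dq': array([ 0.00078747,  0.00096583, -0.00116304,  0.00126013,  0.00151231,
        0.00150644]), 'joint_efforts': array([-6.21783329e-06, -8.78831363e+01, -3.81851542e+01,  7.08139432e-02,
        5.34879451e-02, -1.64009343e-04]), 'tool_pos': array([ 0.26378137, -0.56643985,  0.4041145 ]), 'tool_rot': array([-3.06609831e+00, -6.78819796e-01,  2.27428957e-04]), 'wrist_force': array([ 0.35718273, -0.43372405,  0.4116387 ]), 'ft_torque': array([ 0.02573656,  0.01880665, -0.05437985]), 'width': 1.0018859911767146}
scene {'mtx': array([[490.68575698,   0.        , 321.49385287],
       [  0.        , 490.68575698, 202.76426653],
       [  0.        ,   0.        ,   1.        ]]), 'T': array([[ 0.80862925,  0.35269719, -0.47087518,  1.04392929],
       [ 0.58821106, -0.46938429,  0.65854851, -0.6131181 ],
       [ 0.0112468 , -0.80949557, -0.58701825,  0.6833435 ],
       [ 0.        ,  0.        ,  0.        ,  1.        ]])}
top {'mtx': array([[439.60321848,   0.        , 319.147047  ],
       [  0.        , 439.60321848, 193.40138147],
       [  0.        ,   0.        ,   1.        ]]), 'T': array([[-0.0189619 , -0.99269524,  0.11914949,  0.43539129],
       [-0.9992342 ,  0.01473618, -0.0362473 ,  0.08156881],
       [ 0.03422671, -0.11974556, -0.99221446,  1.1683696 ],
       [ 0.        ,  0.        ,  0.        ,  1.        ]])}
```

View pics/scene0.png

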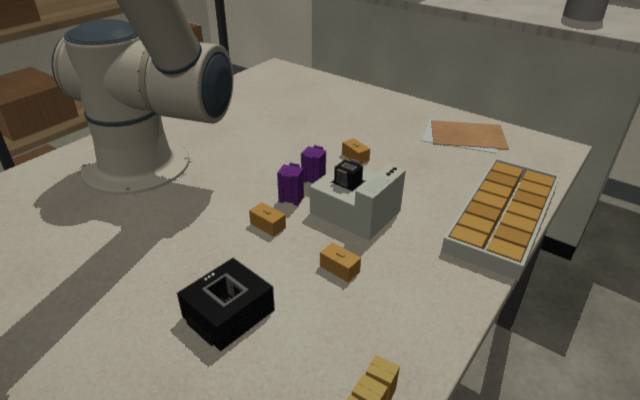

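View pics/top0.png

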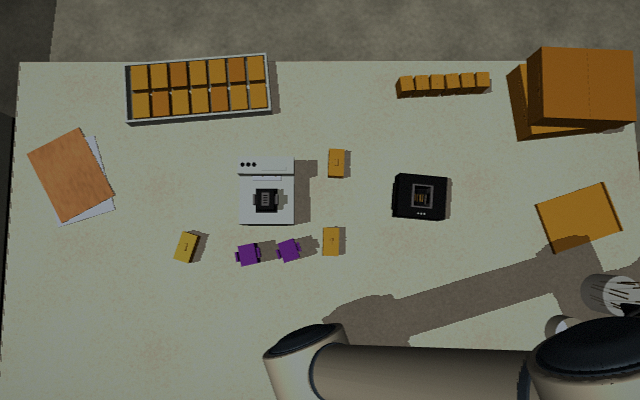

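The scene view shows the printer at about (350,195) and the charger at about (228,300). In the top view the pack is at (267,200), the charger bay at (423,196), and there are three loose gift boxes and two purple decoys. Next I'll measure the edges.

```bash
python3 - <<'E'
from h import *
z=np.load("top0.npz");im=z['im'];d=z['d'];K=z['mtx'];T=z['T']
v,u=np.mgrid[:400,:640]
P=np.stack([(u-K[0,2])*d/K[0,0],(v-K[1,2])*d/K[1,1],d],-1)@T[:3,:3].T+T[:3,3]
np.save("P.npy",P)
zz=P[...,2]
def rect(name,u0,u1,v0,v1,lo,hi):
    m=np.zeros(d.shape,bool);m[v0:v1,u0:u1]=1
    m&=(zz>lo)&(zz<hi)&(d>0)
    p=P[m];r=cv2.minAreaRect(p[:,:2].astype(np.float32)*1000)
    print(name,m.sum(),"z",np.median(p[:,2]),"rect",r)
rect("printer flat",225,310,145,235,.065,.085)
rect("hood",225,310,145,235,.10,.125)
rect("pack top",250,285,185,220,.105,.13)
rect("pack plates",245,290,185,220,.1,.13)
rect("charger",380,460,165,230,.05,.075)
for n,b in dict(g0=(320,350,143,183),g1=(315,350,222,260),g2=(168,205,225,268),p1=(232,265,238,270),p2=(273,303,235,265)).items(): rect(n,*b,.025,.13)
rect("table",100,130,250,300,-.02,.02)
c=cv2.resize(im[180:222,240:295],None,fx=10,fy=10,interpolation=cv2.INTER_NEAREST);cv2.imwrite("pics/c1.png",c)
c=cv2.resize(im[165:225,385:455],None,fx=9,fy=9,interpolation=cv2.INTER_NEAREST);cv2.imwrite("pics/c2.png",c)
E
```

```text
printer flat 2152 z 0.07429039861882958 rect ((574.7047729492188, 172.80718994140625), (136.1058349609375, 160.2091827392578), 89.15070343017578)
hood 1444 z 0.11291537634486948 rect ((591.275390625, 172.5887908935547), (133.88101196289062, 130.6384735107422), 89.50041961669922)
pack top 410 z 0.11435399959959325 rect ((550.531494140625, 172.78509521484375), (59.642547607421875, 48.98539733886719), 88.81993865966797)
pack plates 417 z 0.11434607434480615 rect ((550.531494140625, 172.78509521484375), (59.642547607421875, 48.98539733886719), 88.81993865966797)
charger 1807 z 0.061009640808928456 rect ((558.34765625, -222.08160400390625), (125.3267593383789, 110.79715728759766), 83.79029846191406)
g0 433 z 0.03712059597671913 rect ((653.1156616210938, -6.314525604248047), (40.476680755615234, 72.91563415527344), 86.13764953613281)
g1 439 z 0.03735034891845235 rect ((447.2630310058594, 12.886236190795898), (40.22755432128906, 71.36469268798828), 86.3585433959961)
g2 498 z 0.0372125924963399 rect ((440.0126953125, 381.6553649902344), (41.83416748046875, 72.419189453125), 71.05191802978516)
p1 456 z 0.08413168433247387 rect ((419.0638427734375, 219.01690673828125), (49.810428619384766, 59.70717239379883), 11.252179145812988)
p2 417 z 0.08416062622558407 rect ((427.2078857421875, 119.36277770996094), (49.95412826538086, 58.80744171142578), 18.66476058959961)
table 1495 z -0.0007066339016341683 rect ((373.2350769042969, 571.650390625), (128.93539428710938, 77.64566040039062), 2.0958659648895264)
```

View pics/c1.png

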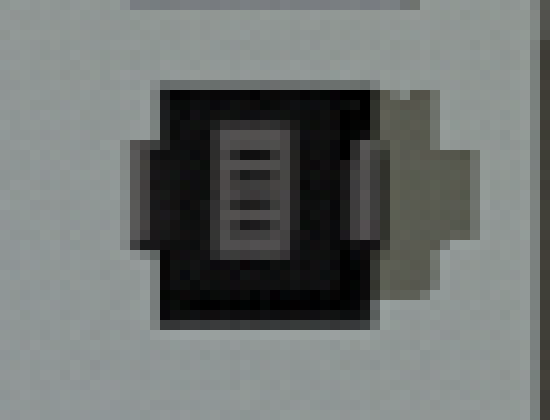

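View pics/c2.png

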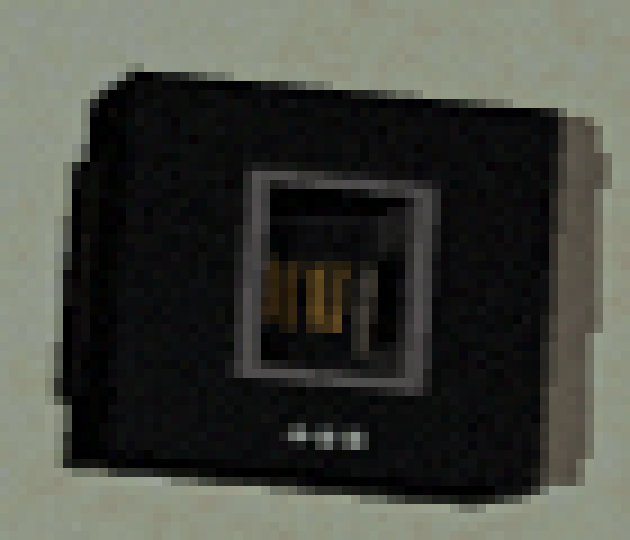

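```bash
python3 - <<'E'
from h import *
for n,(u0,u1,v0,v1),(a0,a1,b0,b1) in(("top",(405,442,180,214),(252,282,186,214)),("scene",(195,260,265,312),(320,375,150,200))):
    z=np.load(n+"0.npz");im=z['im'];g=im.max(2)
    c=cv2.resize(im[v0:v1,u0:u1],None,fx=10,fy=10,interpolation=cv2.INTER_CUBIC);cv2.imwrite(f"pics/{n}_ch.png",c)
    c=cv2.resize(im[b0:b1,a0:a1],None,fx=10,fy=10,interpolation=cv2.INTER_CUBIC);cv2.imwrite(f"pics/{n}_pk.png",c)
    K=z['mtx'];T=z['T']
    def cast(px,h):
        r=np.c_[(px[:,0]-K[0,2])/K[0,0],(px[:,1]-K[1,2])/K[1,1],np.ones(len(px))]@T[:3,:3].T
        return T[:3,3]+r*((h-T[2,3])/r[:,2])[:,None]
    s=6
    big=cv2.resize(g[v0:v1,u0:u1],None,fx=s,fy=s,interpolation=cv2.INTER_CUBIC)
    for th in(45,55,65):
        m=(big>th).astype(np.uint8)
        cs,_=cv2.findContours(m,cv2.RETR_EXTERNAL,cv2.CHAIN_APPROX_NONE)
        k=max(cs,key=lambda q:cv2.contourArea(cv2.convexHull(q)))
        px=(k[:,0,:]+.5)/s-.5+[u0,v0]
        w=cast(px.astype(float),.062)
        print(n,th,cv2.minAreaRect((w[:,:2]*1000).astype(np.float32)))
E
```

```text
top 45 ((558.45166015625, -221.44984436035156), (54.91522216796875, 60.69963455200195), 83.31028747558594)
top 55 ((558.5675048828125, -221.4822235107422), (53.800594329833984, 59.892784118652344), 83.88970947265625)
top 65 ((558.492431640625, -221.57557678222656), (52.78386306762695, 58.95610427856445), 83.64906311035156)
scene 45 ((560.8630981445312, -222.05831909179688), (56.21712112426758, 63.03621292114258), 83.78411102294922)
scene 55 ((560.8323364257812, -222.04042053222656), (55.27326583862305, 61.97785186767578), 83.6391830444336)
scene 65 ((560.7939453125, -222.05722045898438), (54.34269332885742, 60.88218688964844), 83.70233917236328)
```

View pics/scene_ch.png

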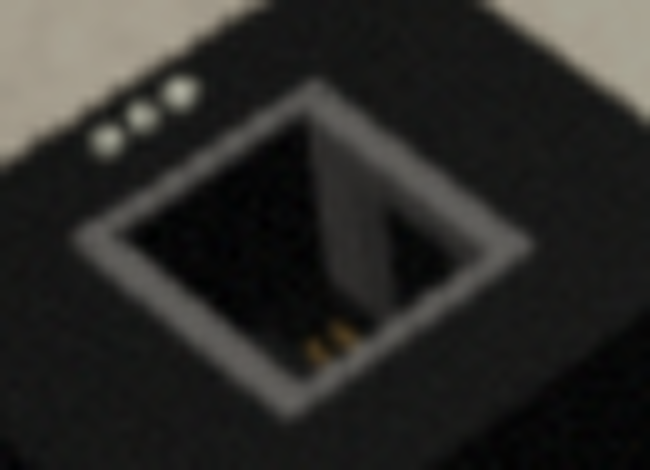

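View pics/scene_pk.png

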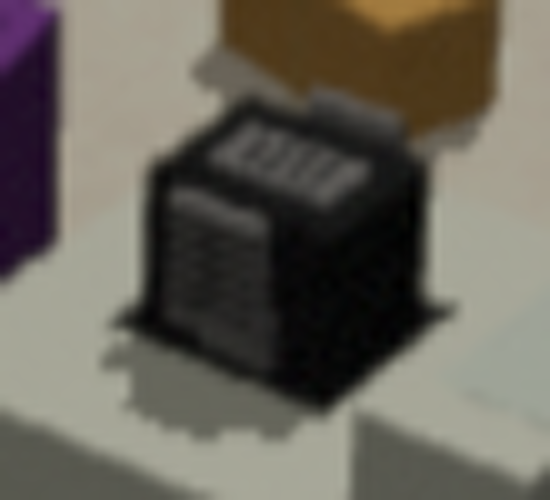

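View pics/top_pk.png

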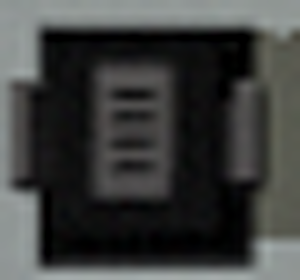

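```bash
python3 - <<'E'
from h import *
for n,(u0,u1,v0,v1),ths in(("top",(259,272,190,208),(40,50,60)),("scene",(339,358,160,171),(40,45,50))):
    z=np.load(n+"0.npz");im=z['im'];g=im.max(2)
    K=z['mtx'];T=z['T']
    def cast(px,h):
        r=np.c_[(px[:,0]-K[0,2])/K[0,0],(px[:,1]-K[1,2])/K[1,1],np.ones(len(px))]@T[:3,:3].T
        return T[:3,3]+r*((h-T[2,3])/r[:,2])[:,None]
    s=6
    big=cv2.resize(g[v0:v1,u0:u1],None,fx=s,fy=s,interpolation=cv2.INTER_CUBIC)
    for th in ths:
        m=(big>th).astype(np.uint8)
        cs,_=cv2.findContours(m,cv2.RETR_EXTERNAL,cv2.CHAIN_APPROX_NONE)
        k=max(cs,key=lambda q:cv2.contourArea(cv2.convexHull(q)))
        px=(k[:,0,:]+.5)/s-.5+[u0,v0]
        w=cast(px.astype(float),.115)
        print(n,th,px.min(0),px.max(0),cv2.minAreaRect((w[:,:2]*1000).astype(np.float32)))
    if n=="top":
        # dark pack body extents (x) and printer outline
        row=g[178:222,262:268].mean(1);print(np.round(row))
        for r in(195,198,201): print(g[r,246:285])
        m=(g>105).astype(np.uint8)*0
        sub=cv2.resize(g[150:232,228:305],None,fx=4,fy=4,interpolation=cv2.INTER_CUBIC)
E
```

```text
top 40 [260.75 191.75] [268.91666667 205.41666667] ((551.3230590820312, 173.78585815429688), (19.513404846191406, 33.00414276123047), 89.15715026855469)
top 50 [261.08333333 192.08333333] [268.58333333 205.08333333] ((551.3123779296875, 173.82493591308594), (17.971221923828125, 31.544870376586914), 89.6998062133789)
top 60 [261.25 192.25] [268.41666667 204.91666667] ((551.3112182617188, 173.8241729736328), (17.171707153320312, 30.73232650756836), 89.70235443115234)
[159. 158. 128. 152. 151. 151. 149. 150. 152. 152. 112.   8.  14.  18.
  49.  83.  78.  35.  81.  46.  66.  67.  45.  81.  45.  67.  80.  61.
  13.  16.  16.   9.   3.  16.  58. 159. 152. 150. 151. 150. 150. 152.
 151. 150.]
[150 150 150 152 149 154 136  89  63  19  14  16  17  13  14  45  70  38
  15  16  20  50  71  35  12  17  14  12   0  45  85  64  56  94  89  92
  89  89  86]
[149 151 151 150 150 153 136  88  66  20  21  18  16  17  14  50  77  63
  61  62  63  71  71  35   8  17  14  11  27  62  79  60  50  94  92  90
  91  94  91]
[149 152 150 151 149 152 135  90  65  27  29  23  16  13  21  49  81  84
  78  81  81  81  72  35  11  18  16   9  27  62  81  64  51  95  91  92
  89  92  89]
scene 40 [340.25       161.41666667] [356.58333333 170.41666667] ((554.1592407226562, 171.55282592773438), (35.74990463256836, 25.065044403076172), 1.1424574851989746)
scene 45 [340.41666667 161.58333333] [356.41666667 170.41666667] ((554.1334838867188, 171.67376708984375), (35.04243087768555, 23.810190200805664), 0.7111570239067078)
scene 50 [340.58333333 161.75      ] [356.41666667 170.41666667] ((554.064453125, 171.75958251953125), (34.40957260131836, 22.917766571044922), 0.3289142847061157)
```

The two views agree to about 2.5 mm. The pack top measures z≈0.114 (expected 0.115) and the plates are about 59 mm apart. Averaged, the pack is at (0.5526, 0.1727), yaw about -0.5°. The charger bay is at (0.5597, -0.2218), yaw about -6.2°, with its top at 0.061 (expected 0.062). I'll turn the tool and start across.

```bash
cat >> h.py <<'E'
import sys
def need(x,y,z,yaw):
    s=read_state();r=R.from_rotvec(s['tool_rot']);a=np.radians(yaw)
    t=R.from_matrix(np.array([[np.cos(a),np.sin(a),0],[np.sin(a),-np.cos(a),0],[0,0,-1]]))
    p=s['tool_pos']
    print("clk %.2f pos"%s['clock'],np.round(p*1000,2),"F",np.round(s['wrist_force'],2),"Tq",np.round(s['ft_torque'],2),"w %.2f mm"%(s['width']*91.2))
    print("shift tool mm",np.round(r.inv().apply(np.array([x,y,z])-p)*1000,2),"turn deg",np.round(np.degrees((r.inv()*t).as_rotvec()),2))
if __name__=="__main__": need(*map(float,sys.argv[1:]))
E
```

Emit:
send_rows --rows '[0,0,0,0,0,8.5,0,0,0,0,0,8.5,0,0,0,0,0,8.5,0,0,0,0,0,0]' --gripper 0.0912

```text
clock: 0.5
tool_pos: [0.2637, -0.5661, 0.4028]
tool_rot: [-3.138, 0.031, 0.002]
wrist_force: [-0.1, 0.4, -0.5]
width: 1.0
```

```bash
python3 h.py .5526 .1727 .33 -0.5
```

```text
clk 0.50 pos [ 263.67 -566.11  402.76] F [-0.08  0.36 -0.51] Tq [0.03 0.01 0.  ] w 91.20 mm
shift tool mm [ 274.16 -744.17   75.19] turn deg [-0.22  0.08 -0.65]
```

Emit:
send_rows --rows '[0.017,-0.0465,0,0,0,-0.06,0.017,-0.0465,0,0,0,-0.06,0.017,-0.0465,0,0,0,-0.06,0.017,-0.0465,0,0,0,-0.06,0.017,-0.0465,0,0,0,-0.06,0.017,-0.0465,0,0,0,-0.06,0.017,-0.0465,0,0,0,-0.06,0.017,-0.0465,0,0,0,-0.06,0.017,-0.0465,0,0,0,-0.06,0.017,-0.0465,0,0,0,-0.06]'

```text
clock: 1.5
tool_pos: [0.43, -0.097, 0.4023]
tool_rot: [-3.139, -0.054, 0.001]
wrist_force: [1.0, -0.3, -0.3]
width: 1.001
```

```bash
python3 h.py .5526 .1727 .33 -0.5
```

```text
clk 1.50 pos [430.02 -97.03 402.35] F [ 1.05 -0.28 -0.28] Tq [-0.01  0.02 -0.05] w 91.31 mm
shift tool mm [ 131.82 -265.17   72.94] turn deg [-0.14  0.03  2.47]
```

Emit:
send_rows --rows '[0.022,-0.044,0,0,0,0.4,0.022,-0.044,0,0,0,0.4,0.022,-0.044,0,0,0,0.4,0.022,-0.044,0,0,0,0.4,0.022,-0.044,0,0,0,0.4,0.012,-0.03,0,0,0,0.4,0,0,0,0,0,0]'

```text
clock: 2.2
tool_pos: [0.5446, 0.1684, 0.4028]
tool_rot: [-3.138, -0.053, -0.002]
wrist_force: [0.6, -0.0, -0.3]
width: 1.001
```

```bash
python3 h.py .5526 .1727 .31 -0.5
```

```text
clk 2.20 pos [544.64 168.44 402.81] F [ 0.59 -0.02 -0.27] Tq [ 0.02  0.08 -0.03] w 91.33 mm
shift tool mm [ 8.01 -3.69 92.83] turn deg [-0.18 -0.06  2.45]
```

Emit:
send_rows --rows '[0.004,-0.002,0.04,0,0,1.2,0.004,-0.002,0.04,0,0,1.2,0,0,0,0,0,0,0,0,0,0,0,0]'

```text
clock: 2.6
tool_pos: [0.553, 0.1733, 0.3222]
tool_rot: [-3.139, -0.015, -0.004]
wrist_force: [0.5, 0.7, 0.7]
width: 1.0
```

```bash
python3 h.py .5526 .1727 .31 -0.5; python3 - <<'E'
from h import *
for n,(u0,u1,v0,v1) in(("top",(235,300,165,235)),("scene",(300,400,110,210))):
    im,d=get_image(n);cv2.imwrite(f"pics/{n}1.png",cv2.resize(im[v0:v1,u0:u1],None,fx=6 if n=="scene" else 8,fy=6 if n=="scene" else 8,interpolation=cv2.INTER_CUBIC))
E
```

```text
clk 2.60 pos [552.96 173.26 322.2 ] F [0.52 0.7  0.68] Tq [0.06 0.02 0.05] w 91.17 mm
shift tool mm [-0.4   0.59 12.2 ] turn deg [-0.17 -0.15  1.03]
```

View pics/scene1.png

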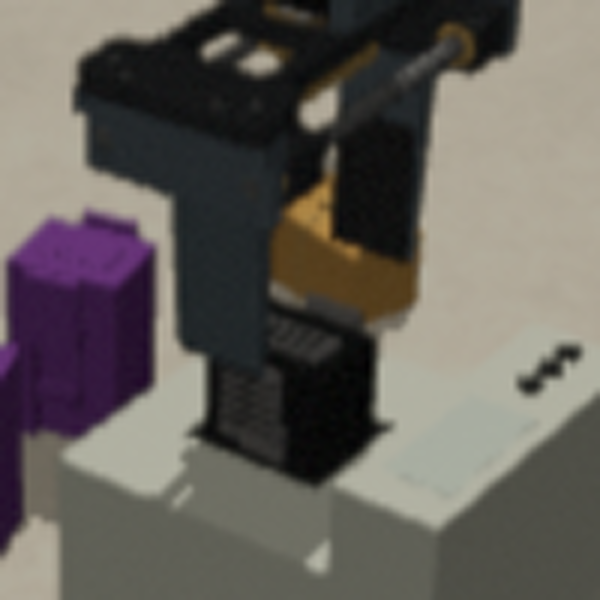

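View pics/top1.png

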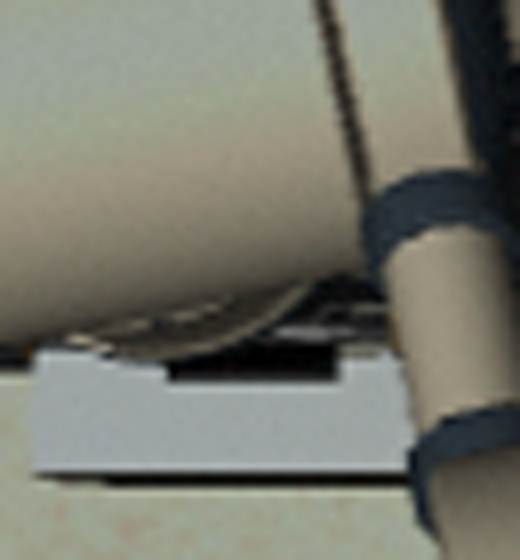

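In the scene crop the fingers straddle the pack: the near finger is at (225,330) beside the -y plate, and the far one sits beyond the +y plate. I'm descending to plate height.

Emit:
send_rows --rows '[-0.0002,0.0003,0.02,-0.1,-0.1,0.5,-0.0002,0.0003,0.02,-0.1,-0.1,0.5,0,0,0.009,0,0,0,0,0,0,0,0,0,0,0,0,0,0,0]'

```text
clock: 3.2
tool_pos: [0.5548, 0.1719, 0.2811]
tool_rot: [-3.139, 0.01, -0.019]
wrist_force: [-0.4, 0.4, 0.7]
width: 0.999
```

```bash
python3 h.py .5526 .1727 .273 -0.5
```

```text
clk 3.20 pos [554.84 171.86 281.12] F [-0.38  0.41  0.72] Tq [ 0.1  -0.02  0.02] w 91.13 mm
shift tool mm [-2.34 -0.81  8.1 ] turn deg [-0.12 -0.69  0.13]
```

Emit:
send_rows --rows '[-0.0023,-0.0008,0.006,-0.1,-0.7,0.1,0,0,0.003,0,0,0,0,0,0,0,0,0]'

```text
clock: 3.5
tool_pos: [0.5529, 0.1728, 0.2737]
tool_rot: [-3.141, 0.012, -0.003]
wrist_force: [0.3, -0.5, -0.0]
width: 0.997
```

```bash
python3 h.py .5526 .1727 .273 -0.5
```

```text
clk 3.50 pos [552.94 172.82 273.74] F [ 0.34 -0.54 -0.02] Tq [0.04 0.07 0.  ] w 90.92 mm
shift tool mm [-0.35  0.12  0.74] turn deg [-0.05 -0.1   0.05]
```

Emit:
send_rows --rows '[0,0,0,0,0,0,0,0,0,0,0,0,0,0,0,0,0,0,0,0,0,0,0,0]' --gripper 0.058 --squeeze 14

```text
clock: 3.9
tool_pos: [0.5531, 0.1729, 0.2741]
tool_rot: [-3.141, 0.012, -0.003]
wrist_force: [-0.6, -0.6, 1.2]
width: 0.681
```

```bash
python3 h.py .5526 .1727 .273 -0.5
```

```text
clk 3.90 pos [553.06 172.93 274.06] F [-0.61 -0.61  1.17] Tq [0.03 0.06 0.07] w 62.10 mm
shift tool mm [-0.46  0.23  1.06] turn deg [-0.06 -0.13  0.07]
```

Emit:
send_rows --rows '[0,0,0,0,0,0,0,0,0,0,0,0]'

```text
clock: 4.1
tool_pos: [0.5531, 0.1731, 0.2742]
tool_rot: [-3.14, 0.012, -0.004]
wrist_force: [-0.6, 1.5, -0.0]
width: 0.637
```

```bash
python3 h.py .5526 .1727 .273 -0.5
```

```text
clk 4.10 pos [553.07 173.1  274.17] F [-0.61  1.45 -0.02] Tq [ 0.21  0.07 -0.  ] w 58.06 mm
shift tool mm [-0.47  0.4   1.17] turn deg [-0.09 -0.14  0.07]
```

Emit:
send_rows --rows '[0,0,0,0,0,0,0,0,0,0,0,0,0,0,0,0,0,0,0,0,0,0,0,0]' --gripper 0.046

```text
clock: 4.5
tool_pos: [0.5531, 0.1732, 0.2744]
tool_rot: [-3.14, 0.012, -0.004]
wrist_force: [-1.2, 1.0, 2.7]
width: 0.533
```

```bash
python3 h.py .5526 .1727 .273 -0.5
```

```text
clk 4.50 pos [553.1  173.22 274.4 ] F [-1.22  1.    2.67] Tq [ 0.22  0.14 -0.01] w 48.62 mm
shift tool mm [-0.5   0.53  1.4 ] turn deg [-0.1  -0.15  0.07]
```

Opening is at the stop. Fz of about +2.7 N fits the sprung floor (6 N) minus the pack weight now resting on the fingers, so the catches look free. I'll lift gently and watch the force.

Emit:
send_rows --rows '[0,0,0,0,0,0,0,0,-0.0015,0,0,0,0,0,-0.0015,0,0,0,0,0,0,0,0,0]'

```text
clock: 4.9
tool_pos: [0.5531, 0.1732, 0.2775]
tool_rot: [-3.14, 0.012, -0.004]
wrist_force: [-0.2, 1.4, -1.0]
width: 0.535
```

```bash
python3 h.py .5526 .1727 .273 -0.5
```

```text
clk 4.90 pos [553.09 173.19 277.52] F [-0.18  1.36 -1.03] Tq [ 0.37  0.03 -0.05] w 48.79 mm
shift tool mm [-0.5   0.5   4.52] turn deg [-0.09 -0.14  0.07]
```

Emit:
send_rows --rows '[0,0,-0.003,0,0,0,0,0,-0.003,0,0,0,0,0,-0.004,0,0,0,0,0,0,0,0,0]'

```text
clock: 5.3
tool_pos: [0.5528, 0.173, 0.2878]
tool_rot: [-3.14, 0.012, -0.002]
wrist_force: [0.2, 1.8, -2.4]
width: 0.531
```

```bash
python3 h.py .5531 .1732 .273 -0.5
```

```text
clk 5.30 pos [552.84 173.   287.79] F [ 0.21  1.8  -2.39] Tq [ 0.24 -0.05  0.01] w 48.40 mm
shift tool mm [ 0.24 -0.18 14.79] turn deg [-0.07 -0.07  0.07]
```

Emit:
send_rows --rows '[0,0,-0.008,0,0,0,0,0,-0.01,0,0,0,0,0,-0.012,0,0,0,0,0,-0.015,0,0,0,0,0,-0.015,0,0,0,0,0,-0.015,0,0,0,0,0,-0.015,0,0,0,0,0,0,0,0,0,0,0,0,0,0,0]'

```text
clock: 6.2
tool_pos: [0.5519, 0.1724, 0.3878]
tool_rot: [-3.141, 0.012, -0.006]
wrist_force: [-0.4, -1.2, -4.4]
width: 0.533
```

```bash
python3 h.py .5597 -.2218 .37 -6.2; python3 - <<'E'
from h import *
for n in("scene","top"):
    im,d=get_image(n);c=get_calibration(n);cv2.imwrite(f"pics/{n}2.png",im);np.savez(f"{n}2.npz",im=im,d=d,**c)
E
```

```text
clk 6.20 pos [551.92 172.43 387.77] F [-0.37 -1.17 -4.41] Tq [ 0.05 -0.01  0.06] w 48.64 mm
shift tool mm [ 10.61 394.18  17.51] turn deg [-0.05 -0.21  5.78]
```

View pics/scene2.png

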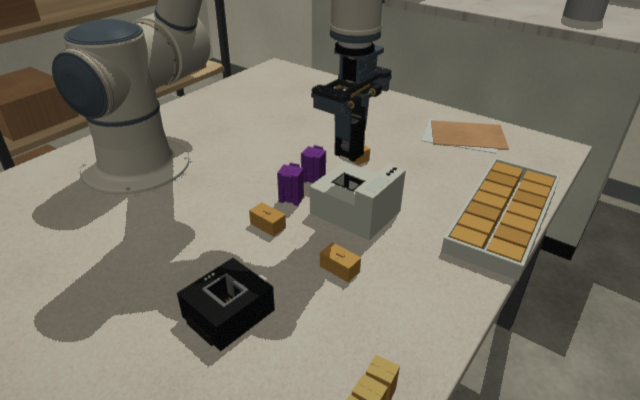

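The pack is free in the gripper at about (350,145), the printer bay at (350,182) is empty, and nothing else has moved. The camera bias cancels between the pack and charger measurements, so I'm targeting TCP (0.5602, -0.2214), yaw -6.2°.

Emit:
send_rows --rows '[0,0.02,0,0,0,0,0.001,0.04,0,0,0,0.6,0.001,0.042,0,0,0,0.6,0.001,0.042,0,0,0,0.6,0.001,0.042,0,0,0,0.6,0.001,0.042,0,0,0,0.6,0.001,0.042,0,0,0,0.6,0.001,0.042,0,0,0,0.6,0.001,0.042,0,0,0,0.6,0.001,0.03,0,0,0,0.6]'

```text
clock: 7.3
tool_pos: [0.5414, -0.222, 0.3788]
tool_rot: [-3.134, 0.154, 0.013]
wrist_force: [0.3, 0.4, -4.0]
width: 0.531
```

```bash
python3 h.py .5602 -.2214 .34 -6.2
```

```text
clk 7.30 pos [ 541.35 -222.04  378.81] F [ 0.3   0.44 -4.01] Tq [ 0.06 -0.01  0.  ] w 48.40 mm
shift tool mm [19.03 -2.37 38.65] turn deg [-0.16  0.5   0.56]
```

Emit:
send_rows --rows '[0.01,-0.0012,0.02,-0.1,0.25,0.3,0.009,-0.0012,0.02,-0.1,0.25,0.3,0,0,0.01,0,0,0,0,0,0.007,0,0,0,0,0,0,0,0,0,0,0,0,0,0,0]'

```text
clock: 7.9
tool_pos: [0.5588, -0.2263, 0.317]
tool_rot: [-3.136, 0.18, 0.007]
wrist_force: [-0.7, 0.2, -3.3]
width: 0.535
```

```bash
python3 h.py .5602 -.2214 .315 -6.2
```

```text
clk 7.90 pos [ 558.79 -226.28  317.02] F [-0.71  0.22 -3.31] Tq [0.05 0.01 0.03] w 48.78 mm
shift tool mm [ 0.85 -5.01  2.02] turn deg [ 0.01  0.25 -0.36]
```

Emit:
send_rows --rows '[0.0008,-0.005,0.001,0,0.25,-0.36,0,0,0,0,0,0,0,0,0,0,0,0]'

```text
clock: 8.2
tool_pos: [0.5603, -0.2205, 0.3178]
tool_rot: [3.136, -0.168, 0.004]
wrist_force: [1.0, 0.5, -3.9]
width: 0.535
```

```bash
python3 h.py .5602 -.2214 .315 -6.2;  python3 - <<'E'
from h import *
for n in("scene","top"):
    im,d=get_image(n);c=get_calibration(n);np.savez(f"{n}3.npz",im=im,d=d,**c)
    u0,u1,v0,v1=(150,300,220,350) if n=="scene" else (370,470,150,240)
    cv2.imwrite(f"pics/{n}3.png",cv2.resize(im[v0:v1,u0:u1],None,fx=5 if n=="scene" else 6,fy=4.5 if 0 else (4 if n=="scene" else 6),interpolation=cv2.INTER_CUBIC))
E
```

```text
clk 8.20 pos [ 560.33 -220.48  317.76] F [ 1.03  0.5  -3.87] Tq [0.03 0.04 0.02] w 48.75 mm
shift tool mm [-0.04  0.93  2.76] turn deg [ 0.05 -0.15  0.08]
```

View pics/scene3.png

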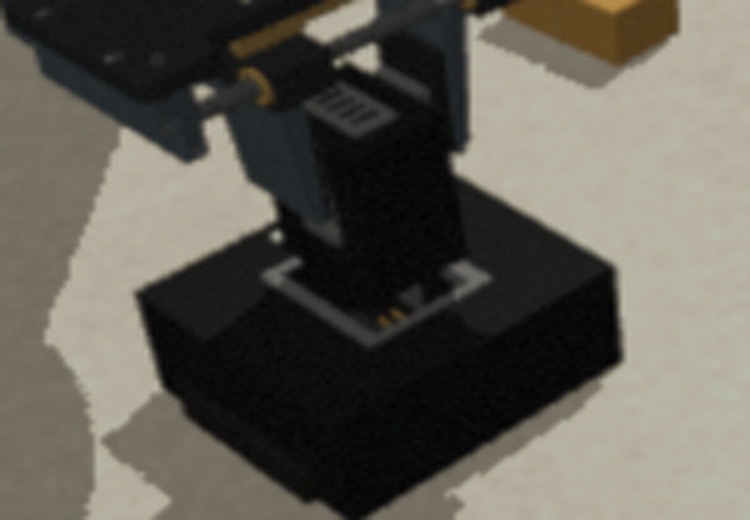

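View pics/top3.png

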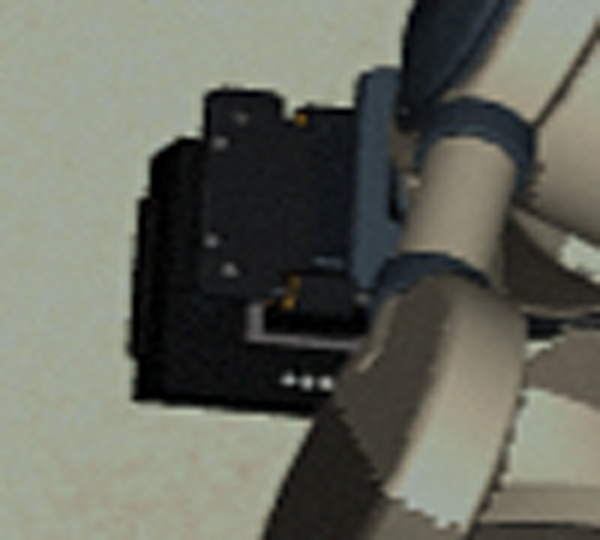

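Over the charger: the scene crop shows the pack foot above the ring, with the label at crop (352,110). I'll check the label against the ring centre in the same view.

```bash
python3 - <<'E'
from h import *
z=np.load("scene3.npz");im=z['im'];g=im.max(2);K=z['mtx'];T=z['T']
u0,u1,v0,v1=209,232,239,256
cv2.imwrite("pics/lab3.png",cv2.resize(im[v0:v1,u0:u1],None,fx=20,fy=20,interpolation=cv2.INTER_CUBIC))
s=6;big=cv2.resize(g[v0:v1,u0:u1],None,fx=s,fy=s,interpolation=cv2.INTER_CUBIC)
for th in(40,45,50,60):
    cs,_=cv2.findContours((big>th).astype(np.uint8),cv2.RETR_EXTERNAL,cv2.CHAIN_APPROX_NONE)
    for k in cs:
        if cv2.contourArea(k)<1500: continue
        px=(k[:,0,:]+.5)/s-.5+[u0,v0]
        r=np.c_[(px[:,0]-K[0,2])/K[0,0],(px[:,1]-K[1,2])/K[1,1],np.ones(len(px))]@T[:3,:3].T
        w=T[:3,3]+r*((.1583-T[2,3])/r[:,2])[:,None]
        print(th,px.min(0),px.max(0),cv2.minAreaRect((w[:,:2]*1000).astype(np.float32)))
E
```

```text
40 [210.08333333 240.25      ] [228.75 253.75] ((562.1993408203125, -221.66151428222656), (19.26220703125, 30.53205108642578), 85.00398254394531)
45 [210.41666667 240.41666667] [228.41666667 253.41666667] ((562.2561645507812, -221.62913513183594), (18.382766723632812, 29.65090560913086), 83.80220031738281)
50 [210.58333333 240.75      ] [228.08333333 253.25      ] ((562.4268188476562, -221.5841827392578), (17.720659255981445, 28.559818267822266), 83.62601470947266)
```

View pics/lab3.png

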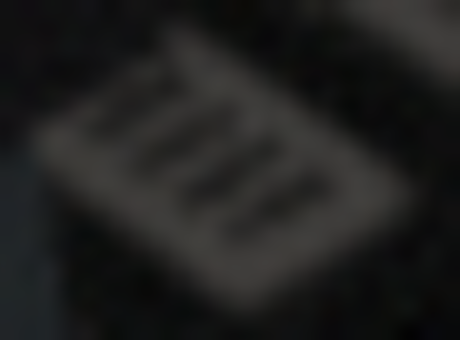

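In the same view the label is at (562.3,-221.6) and the ring at (560.8,-222.05), which suggests about -1.5 mm in x. The top-only estimate says about 0, so I'm splitting the difference at TCP (0.5595,-0.2214). The 3 mm chamfer covers the rest.

Emit:
send_rows --rows '[-0.0008,0.001,0,0,-0.15,0.1,0,0,0.004,0,0,0,0,0,0,0,0,0,0,0,0,0,0,0]'

```text
clock: 8.7
tool_pos: [0.5593, -0.2218, 0.3135]
tool_rot: [3.136, -0.171, -0.0]
wrist_force: [0.2, -1.7, -3.9]
width: 0.536
```

```bash
python3 h.py .5595 -.2214 .307 -6.2
```

```text
clk 8.70 pos [ 559.29 -221.76  313.5 ] F [ 0.23 -1.7  -3.92] Tq [ 0.02  0.04 -0.03] w 48.88 mm
shift tool mm [ 0.18 -0.38  6.5 ] turn deg [ 0.06  0.01 -0.05]
```

Emit:
send_rows --rows '[0.0002,-0.0004,0.003,0,0,0,0,0,0.003,0,0,0,0,0,0.002,0,0,0,0,0,0,0,0,0]'

```text
clock: 9.1
tool_pos: [0.5595, -0.2214, 0.3045]
tool_rot: [3.136, -0.171, -0.001]
wrist_force: [0.1, -0.5, -3.7]
width: 0.531
```

```bash
python3 h.py .5595 -.2214 .303 -6.2
```

```text
clk 9.10 pos [ 559.52 -221.38  304.51] F [ 0.13 -0.5  -3.7 ] Tq [0.01 0.05 0.03] w 48.45 mm
shift tool mm [-0.02  0.02  1.51] turn deg [ 0.05  0.03 -0.05]
```

Foot should be 2 mm inside the mouth now, with no contact force. Continuing down.

Emit:
send_rows --rows '[0,0,0.0015,0,0,0,0,0,0.0015,0,0,0,0,0,0.0015,0,0,0,0,0,0,0,0,0]'

```text
clock: 9.5
tool_pos: [0.5596, -0.2214, 0.2996]
tool_rot: [3.136, -0.171, -0.001]
wrist_force: [0.7, -0.5, -3.4]
width: 0.533
```

```bash
python3 h.py .5595 -.2214 .303 -6.2
```

```text
clk 9.50 pos [ 559.57 -221.42  299.62] F [ 0.71 -0.5  -3.38] Tq [ 0.06  0.02 -0.04] w 48.60 mm
shift tool mm [-0.07 -0.01 -3.38] turn deg [ 0.05  0.03 -0.05]
```

Emit:
send_rows --rows '[0,0,0.002,0,0,0,0,0,0.003,0,0,0,0,0,0.003,0,0,0,0,0,0.003,0,0,0,0,0,0,0,0,0]'

```text
clock: 10.0
tool_pos: [0.5596, -0.2214, 0.2876]
tool_rot: [3.136, -0.171, -0.001]
wrist_force: [0.8, -0.4, -4.7]
width: 0.533
```

```bash
python3 h.py .5595 -.2214 .277 -6.2
```

```text
clk 10.00 pos [ 559.58 -221.44  287.64] F [ 0.79 -0.4  -4.69] Tq [-0.01 -0.04 -0.02] w 48.63 mm
shift tool mm [-0.08 -0.05 10.64] turn deg [ 0.05  0.02 -0.06]
```

Emit:
send_rows --rows '[0,0,0.003,0,0,0,0,0,0.003,0,0,0,0,0,0.003,0,0,0,0,0,0.0015,0,0,0,0,0,0,0,0,0]'

```text
clock: 10.5
tool_pos: [0.5596, -0.2215, 0.2761]
tool_rot: [3.136, -0.171, -0.001]
wrist_force: [0.3, -0.3, -4.8]
width: 0.531
```

```bash
python3 h.py .5595 -.2214 .275 -6.2
```

```text
clk 10.50 pos [ 559.64 -221.48  276.07] F [ 0.33 -0.28 -4.81] Tq [ 0.06 -0.1  -0.03] w 48.44 mm
shift tool mm [-0.15 -0.07  1.07] turn deg [ 0.05  0.02 -0.05]
```

Now to feel for the floor, about 1 mm at a time.

Emit:
send_rows --rows '[0,0,0.001,0,0,0,0,0,0.001,0,0,0,0,0,0,0,0,0]'

```text
clock: 10.8
tool_pos: [0.5597, -0.2215, 0.274]
tool_rot: [3.136, -0.171, -0.0]
wrist_force: [0.2, 1.1, -4.0]
width: 0.53
```

Emit:
send_rows --rows '[0,0,0.001,0,0,0,0,0,0.001,0,0,0,0,0,0,0,0,0]'

```text
clock: 11.1
tool_pos: [0.5597, -0.2215, 0.272]
tool_rot: [3.136, -0.171, -0.0]
wrist_force: [0.3, 0.2, -4.0]
width: 0.532
```

Emit:
send_rows --rows '[0,0,0.001,0,0,0,0,0,0.001,0,0,0,0,0,0,0,0,0]'

```text
clock: 11.4
tool_pos: [0.5597, -0.2215, 0.2699]
tool_rot: [3.136, -0.171, 0.0]
wrist_force: [0.3, 0.2, -2.1]
width: 0.534
```

Emit:
send_rows --rows '[0,0,0.001,0,0,0,0,0,0.001,0,0,0,0,0,0,0,0,0]'

```text
clock: 11.7
tool_pos: [0.5597, -0.2215, 0.268]
tool_rot: [3.136, -0.171, 0.0]
wrist_force: [-0.8, -0.3, -1.0]
width: 0.535
```

Emit:
send_rows --rows '[0,0,0.001,0,0,0,0,0,0.001,0,0,0,0,0,0,0,0,0]'

```text
clock: 12.0
tool_pos: [0.5598, -0.2215, 0.2661]
tool_rot: [3.136, -0.171, 0.001]
wrist_force: [-0.1, 1.7, 0.8]
width: 0.538
```

Emit:
send_rows --rows '[0,0,0.001,0,0,0,0,0,0,0,0,0]'

```text
clock: 12.2
tool_pos: [0.5598, -0.2215, 0.2652]
tool_rot: [3.136, -0.171, 0.001]
wrist_force: [-0.5, 0.6, 1.4]
width: 0.534
```

Emit:
send_rows --rows '[0,0,0.001,0,0,0,0,0,0,0,0,0]'

```text
clock: 12.4
tool_pos: [0.5598, -0.2215, 0.2643]
tool_rot: [3.136, -0.171, 0.002]
wrist_force: [-0.8, 0.8, 2.2]
width: 0.535
```

Emit:
send_rows --rows '[0,0,0.001,0,0,0,0,0,0,0,0,0]'

```text
clock: 12.6
tool_pos: [0.5599, -0.2215, 0.2634]
tool_rot: [3.135, -0.171, 0.002]
wrist_force: [-0.7, 0.6, 4.3]
width: 0.533
```

Emit:
send_rows --rows '[0,0,0.0007,0,0,0,0,0,0,0,0,0]'

```text
clock: 12.8
tool_pos: [0.5598, -0.2215, 0.2627]
tool_rot: [3.135, -0.171, 0.002]
wrist_force: [-1.5, 1.7, 4.5]
width: 0.531
```

Emit:
send_rows --rows '[0,0,0.0006,0,0,0,0,0,0,0,0,0]'

```text
clock: 13.0
tool_pos: [0.5599, -0.2214, 0.2625]
tool_rot: [3.136, -0.171, 0.003]
wrist_force: [-2.3, 1.9, 4.2]
width: 0.532
```

Emit:
send_rows --rows '[0,0,0.0005,0,0,0,0,0,0,0,0,0]'

```text
clock: 13.2
tool_pos: [0.5599, -0.2213, 0.2625]
tool_rot: [3.135, -0.171, 0.003]
wrist_force: [-2.7, 2.1, 4.1]
width: 0.535
```

Stalled at z=0.2625 with about 8.3 N from the floor, matching the hard stop (8.5 N expected), roughly 2.4 mm below latch height. Opening the fingers lets the tabs snap out.

Emit:
send_rows --rows '[0,0,0,0,0,0,0,0,0,0,0,0,0,0,0,0,0,0,0,0,0,0,0,0,0,0,0,0,0,0]' --gripper 0.08

```text
clock: 13.7
tool_pos: [0.5602, -0.2216, 0.2622]
tool_rot: [3.135, -0.171, 0.004]
wrist_force: [-0.0, -0.6, -0.2]
width: 0.87
```

```bash
python3 h.py .5598 -.2214 .29 -6.2
```

```text
clk 13.70 pos [ 560.2  -221.55  262.19] F [-0.04 -0.6  -0.25] Tq [-0.    0.03  0.03] w 79.34 mm
shift tool mm [ -0.33  -0.06 -27.81] turn deg [ 0.1  -0.16 -0.05]
```

Released with no force on the tool. I'll lift clear and back off so I can look.

Emit:
send_rows --rows '[0,0,-0.005,0,0,0,0,0,-0.02,0,0,0,0,0,-0.03,0,0,0,0,0,-0.04,0,0,0,0,0,-0.04,0,0,0,-0.02,0.03,0,0,0,0,-0.02,0.04,0,0,0,0,-0.02,0.04,0,0,0,0,-0.02,0.04,0,0,0,0,-0.02,0.04,0,0,0,0]' --gripper 0.0912

```text
clock: 14.7
tool_pos: [0.4388, -0.4007, 0.4068]
tool_rot: [3.134, -0.158, 0.009]
wrist_force: [1.3, 0.0, -0.1]
width: 0.996
```

```bash
python3 - <<'E'
from h import *
for n in("scene","top"):
    im,d=get_image(n);c=get_calibration(n);np.savez(f"{n}4.npz",im=im,d=d,**c)
    u0,u1,v0,v1=(170,290,210,350) if n=="scene" else (380,470,155,235)
    cv2.imwrite(f"pics/{n}4.png",cv2.resize(im[v0:v1,u0:u1],None,fx=4,fy=4,interpolation=cv2.INTER_CUBIC))
    cv2.imwrite(f"pics/{n}4f.png",im)
    if n=="top":
        K,T=c['mtx'],c['T'];v,u=np.mgrid[:400,:640]
        P=np.stack([(u-K[0,2])*d/K[0,0],(v-K[1,2])*d/K[1,1],d],-1)@T[:3,:3].T+T[:3,3]
        m=(P[...,2]>.085)&(P[...,2]<.125)&(u>395)&(u<450)&(v>170)&(v<225);p=P[m]
        print(m.sum(),np.percentile(p[:,2],[5,50,95]),cv2.minAreaRect((p[:,:2]*1000).astype(np.float32)))
E
```

```text
456 [0.09233924 0.10439768 0.10790229] ((557.4970703125, -221.93276977539062), (60.77851104736328, 50.48316192626953), 83.47187042236328)
```

View pics/scene4.png

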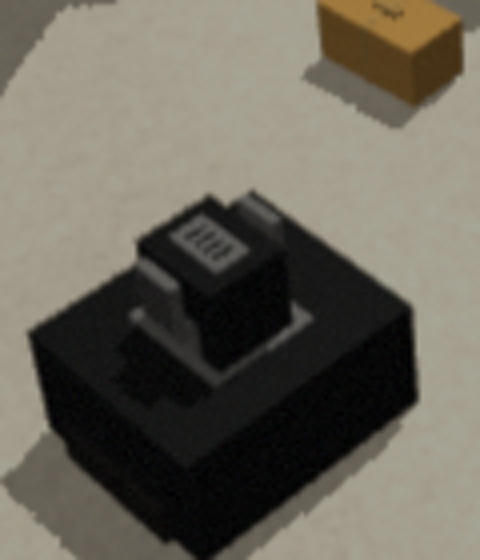

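View pics/top4.png

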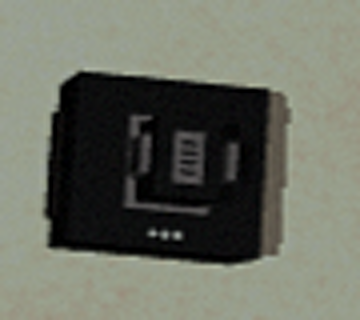

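View pics/scene4f.png

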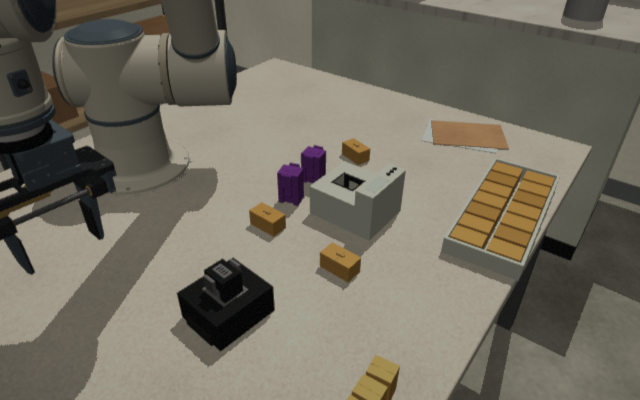

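```bash
python3 - <<'E'
from h import *
z=np.load("top4.npz");d=z['d'];K=z['mtx'];T=z['T'];v,u=np.mgrid[:400,:640]
P=np.stack([(u-K[0,2])*d/K[0,0],(v-K[1,2])*d/K[1,1],d],-1)@T[:3,:3].T+T[:3,3]
for n,b in dict(g0=(320,350,143,183),g1=(315,350,222,260),g2=(168,205,225,268)).items():
    m=(P[...,2]>.025)&(P[...,2]<.13)&(u>=b[0])&(u<b[1])&(v>=b[2])&(v<b[3])
    print(n,cv2.minAreaRect((P[m][:,:2]*1000).astype(np.float32)))
m=(P[...,2]>.085)&(P[...,2]<.125)&(u>395)&(u<450)&(v>170)&(v<225)
p=P[m];a=np.radians(-6.25);q=(p[:,:2]-[.5582,-.2218])@np.array([[np.cos(a),-np.sin(a)],[np.sin(a),np.cos(a)]])*1000
print("local x,y extents about bay",q.min(0),q.max(0))
c=(np.abs(q[:,0])<12)&(np.abs(q[:,1])<10);A=np.c_[q[c],np.ones(c.sum())];print("top plane slope,z",np.linalg.lstsq(A,p[c,2]*1000,rcond=None)[0])
E
```

```text
g0 ((653.2456665039062, -6.41424560546875), (40.66322326660156, 72.62680053710938), 86.20428466796875)
g1 ((447.2591857910156, 12.795846939086914), (40.327964782714844, 71.43657684326172), 86.2292251586914)
g2 ((440.6202087402344, 381.9805603027344), (41.69725036621094, 72.89730834960938), 70.34822845458984)
local x,y extents about bay [-25.9263481  -30.60085917] [24.56040545 30.18551444]
top plane slope,z [5.72473680e-03 2.75246319e-03 1.05051090e+02]
```

The pack stands level and centred in the charger, with both plates out at ±30 mm. Its top is at about 105 mm, so its centre is about 0.5 mm above the mouth. The gift boxes have not moved and the robot is clear, so I'm handing in.

```bash
python3 -c "
from cell import *
print(read_state()['clock'],hand_in())"
```

```text
the job is handed in; nothing more can be done
14.8 None
```

The battery pack is out of the printer and sits latched in the charger. I handed the job in at 14.8 s, and no verdict was reported.

**What I did**
- **Removal:** I pinched both tabs to their stops at 14 N. The pack then drew straight up, with no more than about 5 N at the wrist.
- **Insertion:** I lowered it pinched into the charger bay and felt the sprung floor. I pressed to about 8 N, which stalled at the hard stop roughly 2.4 mm below latch height, then opened the fingers and backed away.

**Last checks**
- **Height:** The pack centre is about 0.5 mm above the bay's mouth by depth camera and about 1 mm by the force reading. Unlatched, the floor spring would have held it about 4 to 5 mm above the mouth.
- **Position:** The pack is level to about 0.006 rad and centred within about 1 mm. Both thumb plates are out, about 60 mm apart.
- **Surroundings:** The gift boxes are within 1 mm of where they started, and the robot touches nothing.

**What disagreed or was not tested**
- **Cameras:** The two cameras disagreed by about 2.5 mm in x, so I aimed between them. The pack still went in without side contact.
- **Gripper reading:** It showed about 48.6 mm when fully pinched, against the stated 50 mm.
- **Catches:** I did not pull on the pack to prove they hold.

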